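# Lock the hidden mould slide with its pin

### The job

Lock the mould slide: pull the red-handled locking pin out of its blue park block, put it through the slot in the fixture's cover and, resting its tip lightly on the slide underneath, feel along the slot for the hidden hole. Push the pin fully home, its collar down on the cover, never pressing or shoving it against the fixture with more than 35 N, then let go and leave the moulds and the hook lying beside the fixture where they are.

Things in the scene. Friction and masses are not known exactly. Their poses are not given: they have to be found in the camera images.
- pin_grip (a point): Centre of the locking pin's red handle, a square block 18 x 18 mm, 36 mm tall (sides along x and y; z up, from tip to handle). Under the handle is a round steel collar, 26 mm diameter, 4 mm thick, its underside 22 mm below this point. At the start the pin stands upright in the park block, the collar 16 mm above the block.
- pin_tip (a point): Lower end of the pin on its axis, 68 mm below pin_grip; same axes. The steel shank between tip and collar is round, 10 mm diameter, 46 mm long; its last 3 mm taper to 5.6 mm diameter. At the start the tip is 30 mm deep in the park block.
- pin: The whole locking pin, about 0.12 kg; origin at its tip, z up along the shank.
- park_mouth (a point): Centre of the mouth of the pin's hole (12.5 mm diameter, 30 mm deep) in the top of the blue park block, 60 x 60 x 34 mm, fixed to the bench; axes along its sides, z up.
- slot_centre (a point): Centre of the slot in the fixture's cover, on the cover's top face, 60 mm above the bench; z up. The slot runs along y: 77 mm long, 13 mm wide (x), with a small chamfer, through the aluminium cover, 76 x 130 x 8 mm. Screw heads 4 mm high stand at x = +-30, y = +-55 mm. With the pin's tip on the slide below, its collar is 18 mm above the cover; fully home the collar rests on the cover.
- under_slot (a point): Point 28 mm below slot_centre, same axes, at the height of the flat top of the dark steel slide in the tunnel under the cover. The slide has one upright hole, 12 mm diameter, 2 mm chamfer, 22 mm deep, on the slot's centre line (x = 0) but anywhere up to 26 mm from this point along y, either way. The slide is held by friction: about 14 N along y shifts it.
- fixture: Grey fixture fixed to the bench: base plate 116 x 200 x 10 mm (x, y, z), rails, cover and the slide inside. Origin at the centre of its underside, 60 mm below slot_centre; same axes.
- mould_lid_centre (a point): White mould lid with four guide pins, 50 x 75 x 34 mm, loose behind the fixture: leave alone. The point lies on its middle axis, 15 mm above its underside.
- mould_block_centre (a point): White mould half, 45 x 100 x 30 mm, loose to the left of the fixture: leave alone. The point lies on its middle axis, 15 mm above its underside.
- hook_centre (a point): Marbled moulded coat hook, 28 x 116 x 64 mm, loose behind the fixture: leave alone. The point lies on its middle axis, 15 mm above its underside.
There are look-alikes about, which are no part of the job. What is shaped like the pin but black or yellow is not meant.

How it is judged:
By the outcome, as a careful person would: the job done as asked, in the order asked, and still so for the second after the job is handed in, with the robot touching nothing.
It also fails if it takes over 72 s, if anything falls off the work surface, if the arm or the gripper's body presses on something with over 40 N, if the wrist force passes 120 N, or if a joint passes its speed limit or range.

### The arm

A 6-joint arm with a two-finger parallel gripper is mounted at the origin on a cart in front of the work surface, level with it; the furniture and walls round the work are solid. World frame = base frame: x ahead of the robot, y to its left, z up, the work surface at z = 0. Lengths are in m, angles in rad, forces in N, time in s.
With the tool pointing down it reaches from about 0.325 to 0.875 m from the base axis. Payload 4.4 kg.
Tool frame: the origin (TCP) lies midway between the tips of the shut fingers; the grasp point (between the pads) lies 19 mm behind it (arm.hold_point_z is the z of the grasp point in the tool frame, in m); z points along the fingers, y is the direction in which the jaws open and shut (so a half turn about z gives the same grasp; the last joint's range is limited). The gripper opens to 85 mm and grips with 20 to 120 N. Pads are 22 mm wide; open, the fingers measure 114 mm over their backs; the gripper's body (76 mm by 85 mm) begins 54 mm behind the grasp point. The pads swing forward as they close: fully open they stand 13 mm farther back than shut.
Start: joints at [-1.429, 0.207, 1.542, -0, 1.393, -0.15], TCP at [0.165, -0.551, 0.202] pointing down, gripper open.
Joint ranges: [-2.73, 2.73], [-0.86, 2.22], [0.23, 2.46], [-1.11, 4.25], [0.08, 2.63], [-2.82, 2.82]. Speed limits (rad/s): [2.79, 2.79, 3.14, 3.14, 3.14, 3.14].

### API

Orientations are given as a rotation vector (axis times angle).
In Python, from workcell import status, camera, job, arm gives the robot as it stands.
- The arm moves only by the tool step_arm, never from a script. Its argument "series" is a list of rows, each an object of numbers: "x", "y", "z": the shift along the tool's x, y, z in m; "twist": the turn about the tool's z in rad. In form: [{"x": .., "y": .., "z": .., "twist": ..}, ...]. A call has 1 to 8 rows; each row is the pose to reach, as a shift and turn from the pose commanded when the call began, along the tool's axes at that moment; what a row does not reach only later rows make up. A row lasts 1/10 s, in which the tool goes at most 50 mm and 8.59 degrees, less where a joint would pass 70% of its speed; a pose out of reach is approached as far as the arm can. A call with a gripper value outside its range is refused whole. "claw" is the gripper command: -1 is fully open, 1 is shut, values between are in proportion, set as the call begins (left out, the last holds). The fingers move at their own pace and stop on an object; "squeeze" is the grip in N (left out, the last holds). Time passes only in rows, so rows that repeat a pose let the fingers close. It gives the time, the measured TCP pose, the force and the opening at its end, in the units of the state.
- status.read_state(): the state, without advancing time (a new reading comes with each control period).
- camera(name): name is "scene" or "top" or "wrist"; returns a dict with "image" (400x640x3 uint8, red, green, blue), "mtx" (3x3 intrinsics, pixels), "rvec" (rotation vector, rad) and "tvec" (3), from world to camera coordinates, as OpenCV has them. Camera axes: x right, y down, z forward; pixel columns grow to the right and rows downward; lengths in m; the calibration is good to about 2 mm. A picture is of the moment at which its call begins. There is no depth.
- job.finish_job(): hands the job in, once; it reports no verdict.
The state is a dict: "time": time; "joint_pos": joint angles; "joint_velocities": joint speeds; "joint_efforts": joint torques, N m; "tcp_pos": TCP position; "tcp_rot": TCP orientation; "ft_force": force on the tool from outside, world axes, zero at the start; "moment": the same for the moment, N m; "finger_gap": finger opening in m.
Only numpy, scipy, OpenCV 4.12 (cv2) and the standard library are available. Lean on these libraries where they do the work, as an engineer would, in place of code of your own. Each camera call takes 0.05 s, during which the arm holds its last target.

## Working session

There is one attempt and no reset: what is moved stays moved. The work goes in short steps, Python scripts to look and compute and a tool call to move; the robot and the scene stay as the last step left them, time stands still between calls to the robot, and variables do not carry over. Pictures are saved under pics/ and viewed, and the job is handed in when it is done.

Besides the shell and the picture viewer there is one more tool, called after "Call:" as name(argument=value, ...) on one line, values as JSON. step_arm: Moves the arm, as the interface text tells. Its arguments: {"type":"object","properties":{"series":{"type":"array"},"claw":{"type":"number"},"squeeze":{"type":"number"}},"required":["series"]}

```bash
ls; mkdir -p pics; cat > h.py <<'E'
import numpy as np, cv2, pickle
from workcell import status, camera, job, arm
def snap(name,fn):
    c=camera(name); cv2.imwrite(f'pics/{fn}.png',c['image'][:,:,::-1]); pickle.dump(c,open(f'pics/{fn}.pkl','wb')); return c
def load(fn): return pickle.load(open(f'pics/{fn}.pkl','rb'))
def P(c):
    R=cv2.Rodrigues(np.array(c['rvec'],float))[0]; return np.array(c['mtx'])@np.c_[R,np.array(c['tvec']).reshape(3)]
def tri(c1,p1,c2,p2):
    X=cv2.triangulatePoints(P(c1),P(c2),np.array(p1,float).reshape(2,1),np.array(p2,float).reshape(2,1)); return (X[:3]/X[3]).ravel()
def proj(c,X): 
    q=P(c)@np.r_[X,1]; return q[:2]/q[2]
def onz(c,p,z):
    M=P(c); A=np.c_[M[:,0],M[:,1],M[:,2]*z+M[:,3]]; q=np.linalg.solve(A,np.r_[p,1]); return q[:2]/q[2]
E
python3 - <<'E'
from h import *
for n in ['scene','top','wrist']: snap(n,n+'0')
print(status.read_state(), arm.hold_point_z, [a for a in dir(arm) if a[0]!='_'])
E
```

```text
pics
{'time': 0.15, 'joint_pos': array([-1.42949980e+00,  2.07267674e-01,  1.54262922e+00,  2.06797471e-05,
        1.39348813e+00, -1.50488187e-01]), 'joint_velocities': array([ 7.86371473e-05, -1.51275330e-03, -4.18813758e-03,  8.48367330e-04,
        6.29337460e-05,  8.52192632e-04]), 'joint_efforts': array([ 1.08001095e-03, -3.83510220e+01, -2.92035055e+01, -2.00694003e-04,
        6.62694831e-03,  4.25388961e-06]), 'tcp_pos': array([ 0.16531769, -0.55005948,  0.20086627]), 'tcp_rot': array([-3.10644579e+00, -4.56443932e-01, -4.48825989e-05]), 'ft_force': array([-0.02203148, -0.26431718, -0.08774392]), 'moment': array([5.57470583e-03, 7.61152086e-05, 1.07035712e-02]), 'finger_gap': 0.08546769520420076} -0.0187 ['IKError', 'hold_point_z']
```

View pics/scene0.png

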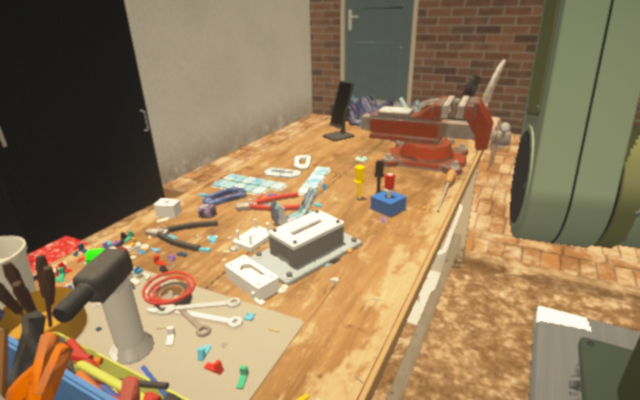

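View pics/top0.png

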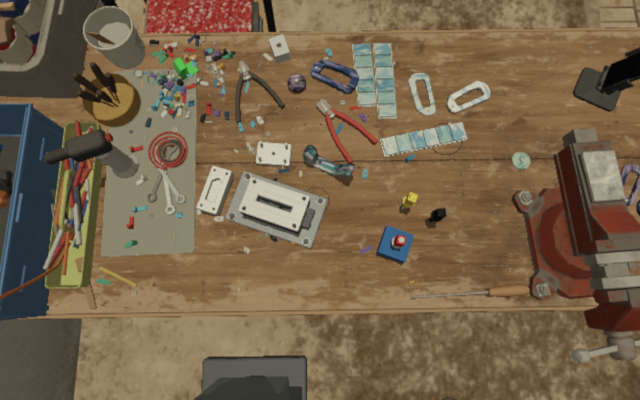

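View pics/wrist0.png

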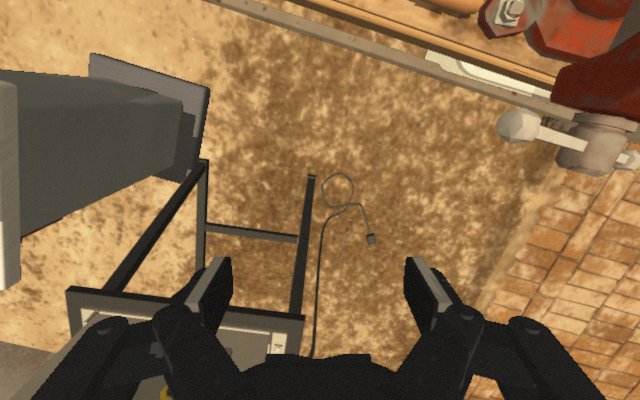

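The top view shows the fixture at about (278,208), the park block with the red pin at about (396,243), the yellow pin at (410,201) and the black one at (438,215). In the scene view the red pin is at about (390,182). I'll enlarge both views.

```bash
python3 - <<'E'
from h import *
a=load('top0')['image'][:,:,::-1]; b=load('scene0')['image'][:,:,::-1]
cv2.imwrite('pics/topz.png',cv2.resize(a[160:270,220:460],None,fx=3.3,fy=3.3,interpolation=cv2.INTER_CUBIC))
cv2.imwrite('pics/scz.png',cv2.resize(b[140:300,220:420],None,fx=3.7,fy=3.7,interpolation=cv2.INTER_CUBIC))
c=load('top0')
print(onz(c,(278,208),.0),onz(c,(396,243),.0),onz(c,(265,375),0), 'campos',[-cv2.Rodrigues(np.array(load(n)['rvec']))[0].T@np.array(load(n)['tvec']) for n in('top0','scene0')])
print(c['mtx'],load('scene0')['mtx'])
E
```

```text
[ 0.56325401 -0.1376956 ] [ 0.48234251 -0.39432534] [ 0.21758412 -0.11392033] campos [array([ 0.37123314, -0.22046125,  0.91224029]), array([0.21890581, 0.46559842, 0.44510561])]
[[421.61334328   0.         317.79572747]
 [  0.         421.61334328 200.87691894]
 [  0.           0.           1.        ]] [[406.42208116   0.         315.02535017]
 [  0.         406.42208116 204.12526035]
 [  0.           0.           1.        ]]
```

View pics/topz.png

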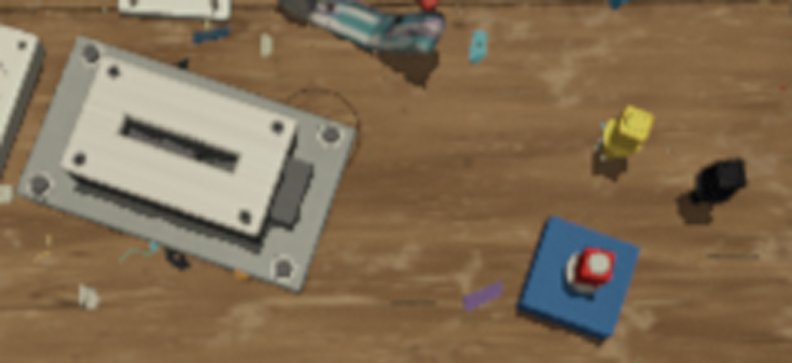

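View pics/scz.png

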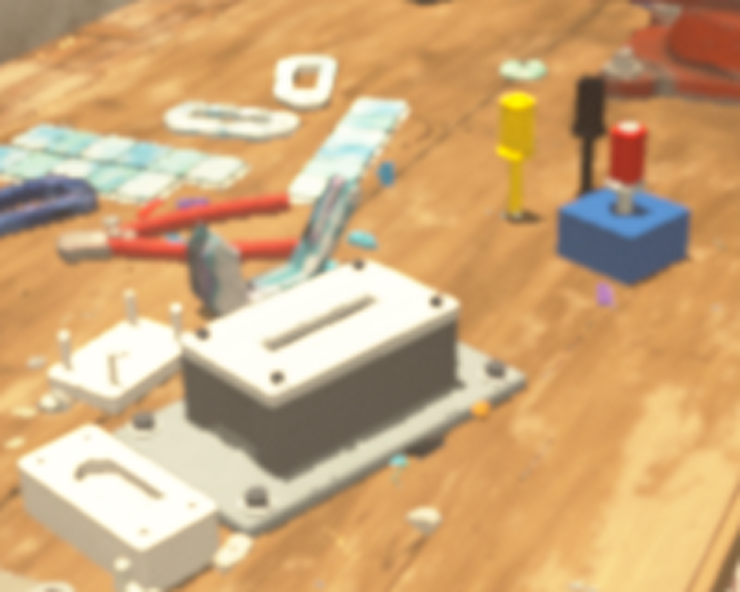

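```bash
python3 - <<'E'
from h import *
t=load('top0');s=load('scene0')
T=lambda x,y:(220+(x+.5)/3.3-.5,160+(y+.5)/3.3-.5); S=lambda x,y:(220+(x+.5)/3.7-.5,140+(y+.5)/3.7-.5)
for n,a,b in [('handle top',(598,263),(629,127)),('slot',(180,143),(321,323)),('slotendL',(123,126),(268,347)),('slotendR',(238,160),(375,299)),('blk corner far?',(553,217),(690,212)),('blk near',(603,338),(560,210))]:
    print(n,tri(t,T(*a),s,S(*b)))
A=onz(t,T(123,126),.06);B=onz(t,T(238,160),.06);print(A,B,np.linalg.norm(A-B),np.degrees(np.arctan2(*(B-A)[::-1])))
for p in [(553,217),(638,245),(603,338),(519,310)]: print(onz(t,T(*p),.034))
for p in [(82,38),(355,127),(300,290),(18,190)]: print('base',onz(t,T(*p),.01))
print('handle@118?',onz(t,T(598,263),.122))
st=status.read_state();print(cv2.Rodrigues(st['tcp_rot'])[0])
w=load('wrist0');R=cv2.Rodrigues(np.array(w['rvec']))[0];Rt=cv2.Rodrigues(st['tcp_rot'])[0]
print('cam in tool',Rt.T@(-R.T@w['tvec']-st['tcp_pos']), Rt.T@R.T, w['mtx'])
E
```

```text
handle top [ 0.47881834 -0.38672009  0.0912538 ]
slot [ 0.56202947 -0.13490068  0.05901152]
slotendL [ 0.57313745 -0.09910731  0.06052193]
slotendR [ 0.54989523 -0.17162563  0.05839329]
blk corner far? [ 0.4754683  -0.37597565  0.0478081 ]
blk near [ 0.47737874 -0.38854514  0.03120268]
[ 0.5727432  -0.09925465] [ 0.54997179 -0.17156349] 0.07580965992963541 -107.48019461929756
[ 0.51562333 -0.3713617 ]
[ 0.49689776 -0.42457662]
[ 0.43847742 -0.39889187]
[ 0.45666746 -0.34698644]
base [ 0.6459895  -0.06333435]
base [ 0.58190922 -0.24659209]
base [ 0.473801   -0.20892004]
base [ 0.54213061 -0.02381032]
handle@118? [ 0.47425715 -0.38061699]
[[ 9.57733095e-01  2.87658243e-01 -2.32261329e-04]
 [ 2.87658192e-01 -9.57731489e-01  1.77737570e-03]
 [ 2.88832783e-04 -1.76906341e-03 -9.99998393e-01]]
cam in tool [ 8.25933745e-02  2.10247103e-06 -1.71616057e-01] [[-8.50558461e-04 -9.47065685e-01 -3.21038727e-01]
 [ 9.99999417e-01 -5.92068947e-04 -9.02787600e-04]
 [ 6.64922096e-04 -3.21039308e-01  9.47065637e-01]] [[299.57368343   0.         317.88011052]
 [  0.         299.57368343 198.17530004]
 [  0.           0.           1.        ]]
```

Call:
step_arm(series=[{"x": 0.03,"y": -0.006,"twist": 0.06},{"x": 0.075,"y": -0.015,"twist": 0.15},{"x": 0.12,"y": -0.024,"twist": 0.25},{"x": 0.165,"y": -0.033,"twist": 0.35},{"x": 0.21,"y": -0.042,"twist": 0.45},{"x": 0.255,"y": -0.05,"twist": 0.54},{"x": 0.3,"y": -0.058,"twist": 0.6},{"x": 0.33,"y": -0.065,"twist": 0.62}], claw=-0.1, squeeze=80)

```text
$.series[0]: bad value
```

Call:
step_arm(series=[{"x": 0.0},{"x": 0.0},{"x": 0}])

```text
$.series[0]: bad value
```

```bash
python3 - <<'E'
from h import *
snap('wrist','w1'); st=status.read_state(); print(st['time'],st['tcp_pos'],cv2.Rodrigues(st['tcp_rot'])[0],st['ft_force'],st['finger_gap'])
E
```

```text
0.2 [ 0.16535247 -0.55016272  0.20103252] [[ 9.57704464e-01  2.87753567e-01 -2.09064353e-04]
 [ 2.87753557e-01 -9.57703365e-01  1.46805478e-03]
 [ 2.22216363e-04 -1.46612162e-03 -9.99998901e-01]] [ 0.58937332  0.14825752 -0.32957036] 0.08532540654434333
```

View pics/w1.png

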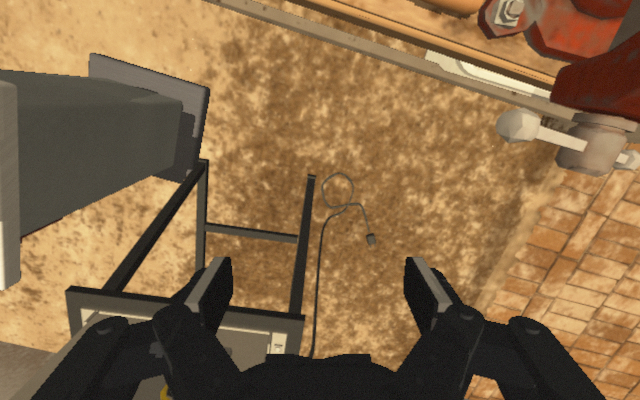

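The rows were refused because they need all four fields, so the arm hasn't moved. I'll resend them complete.

Call:
step_arm(series=[{"x": 0.03,"y": -0.006,"z": 0,"twist": 0.06},{"x": 0.075,"y": -0.015,"z": 0,"twist": 0.15},{"x": 0.12,"y": -0.024,"z": 0,"twist": 0.25},{"x": 0.165,"y": -0.033,"z": 0,"twist": 0.35},{"x": 0.21,"y": -0.042,"z": 0,"twist": 0.45},{"x": 0.255,"y": -0.05,"z": 0,"twist": 0.54},{"x": 0.3,"y": -0.058,"z": 0,"twist": 0.6},{"x": 0.33,"y": -0.065,"z": 0,"twist": 0.62}], claw=-0.1, squeeze=80)

```text
time: 1.0
tcp_pos: [0.4652, -0.3916, 0.2015]
tcp_rot: [-3.099, 0.512, -0.001]
ft_force: [-0.2, -0.5, 1.6]
finger_gap: 0.0473
```

Call:
step_arm(series=[{"x": 0,"y": 0,"z": 0,"twist": 0},{"x": 0,"y": 0,"z": 0,"twist": 0},{"x": 0,"y": 0,"z": 0,"twist": 0}])

```text
time: 1.3
tcp_pos: [0.4618, -0.394, 0.2015]
tcp_rot: [3.099, -0.514, -0.001]
ft_force: [0.3, 0.4, 0.3]
finger_gap: 0.0471
```

```bash
python3 - <<'E'
from h import *
snap('wrist','w2'); st=status.read_state(); print(st['time'],st['tcp_pos'],cv2.Rodrigues(st['tcp_rot'])[0],st['ft_force'],st['finger_gap'])
E
```

```text
1.35 [ 0.46164431 -0.39423867  0.20162439] [[ 9.46148831e-01 -3.23731389e-01 -6.14279225e-04]
 [-3.23731429e-01 -9.46149016e-01  3.51945454e-05]
 [-5.92593263e-04  1.65562213e-04 -9.99999811e-01]] [-0.67205083 -0.27243515  0.71803797] 0.04712111994330233
```

View pics/w2.png

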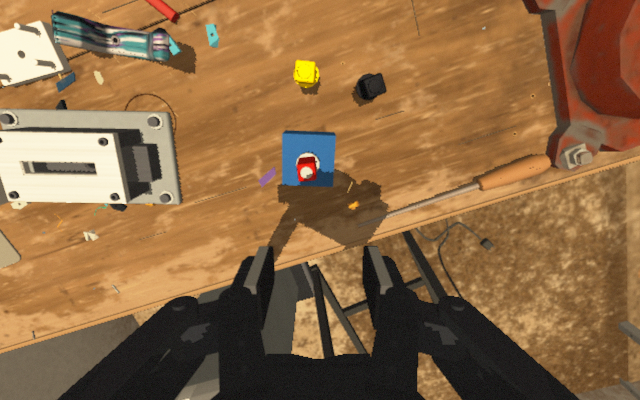

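The tool is now nearly square to the park block (284–335, 131–187). The red handle is at about (307,169) and the slot at about (58,168). I'll enlarge the handle and the slot.

```bash
python3 - <<'E'
from h import *
a=load('w2')['image'][:,:,::-1]
z1=cv2.resize(a[115:205,265:355],None,fx=6,fy=6,interpolation=cv2.INTER_CUBIC)
z2=cv2.resize(a[95:215,0:190],None,fx=4,fy=4,interpolation=cv2.INTER_CUBIC)
cv2.imwrite('pics/w2a.png',z1);cv2.imwrite('pics/w2b.png',z2)
E
```

```text
(no output)
```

View pics/w2a.png

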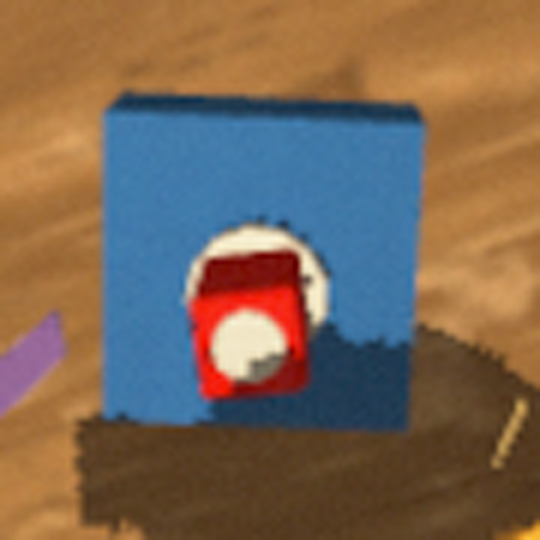

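View pics/w2b.png

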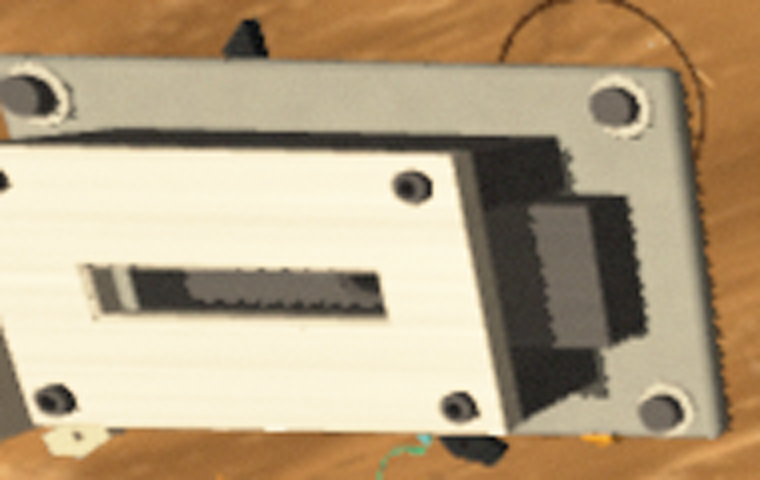

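```bash
python3 - <<'E'
from h import *
c=load('w2');t=load('top0');s=load('scene0')
Z=lambda x,y:(265+(x+.5)/6-.5,115+(y+.5)/6-.5); Y=lambda x,y:((x+.5)/4-.5,95+(y+.5)/4-.5)
q=[onz(c,Z(*p),.09) for p in [(192,300),(305,290),(308,388),(203,398)]]
print(np.array(q),np.mean(q,0),[np.degrees(np.arctan2(*(q[i+1]-q[i])[::-1])) for i in range(3)])
m=onz(c,Z(252,344),.09)
b=[onz(c,Z(*p),.034) for p in [(105,110),(422,123),(408,430),(105,420)]]
print('blk',b,np.mean(b,0)); print('collar',onz(c,Z(258,290),.053))
print(tri(c,Z(252,344),t,(400.9,239.3)),tri(c,Z(252,344),s,(389.6,173.9)))
e=[onz(c,Y(*p),.06) for p in [(85,266),(380,274),(386,316),(96,318)]]
L=(e[0]+e[3])/2;R=(e[1]+e[2])/2
print('slot',e,L,R,(L+R)/2,np.linalg.norm(L-R),np.degrees(np.arctan2(*(R-L)[::-1])))
sc=[onz(c,Y(*p),.064) for p in [(413,187),(460,407),(55,399)]];print(sc, (sc[0]+sc[2])/2,np.degrees(np.arctan2(*(sc[1]-sc[2])[::-1])))
E
```

```text
[[ 0.48789509 -0.38125646]
 [ 0.48356707 -0.39892592]
 [ 0.46808142 -0.39409559]
 [ 0.47203644 -0.37733108]] [ 0.47789501 -0.38790226] [np.float64(-103.76322761220239), np.float64(162.67611747066564), np.float64(76.72570978891176)]
blk [array([ 0.51647289, -0.37055754]), array([ 0.49515551, -0.42548507]), array([ 0.43939173, -0.40463626]), array([ 0.46060148, -0.34899543])] [ 0.4779054  -0.38741857]
collar [ 0.47893241 -0.38802214]
[ 0.47834567 -0.38744672  0.08979413] [ 0.47924905 -0.3877024   0.09113688]
slot [array([ 0.58049888, -0.10191255]), array([ 0.55331356, -0.17467616]), array([ 0.54284028, -0.16988643]), array([ 0.56760437, -0.09584144])] [ 0.57405163 -0.098877  ] [ 0.54807692 -0.1722813 ] [ 0.56106427 -0.13557915] 0.07786447412067526 -109.48673812471937
[array([ 0.57005813, -0.19828292]), array([ 0.51418486, -0.17815877]), array([ 0.55178892, -0.07537642])] [ 0.56092352 -0.13682967] -110.09560618196271
```

Call:
step_arm(series=[{"x": 0.005,"y": -0.004,"z": 0.02,"twist": -0.03},{"x": 0.01,"y": -0.009,"z": 0.05,"twist": -0.077},{"x": 0.014,"y": -0.0115,"z": 0.07,"twist": -0.077},{"x": 0.014,"y": -0.0115,"z": 0.08,"twist": -0.077},{"x": 0.014,"y": -0.0115,"z": 0.08,"twist": -0.077}])

```text
time: 1.85
tcp_pos: [0.4778, -0.3869, 0.1199]
tcp_rot: [-3.114, 0.396, 0.005]
ft_force: [-0.8, -0.3, 0.5]
finger_gap: 0.0469
```

```bash
python3 - <<'E'
from h import *
c=snap('wrist','w3'); st=status.read_state(); print(st['time'],st['tcp_pos'],cv2.Rodrigues(st['tcp_rot'])[0],st['ft_force'],st['finger_gap'])
a=c['image'][:,:,::-1]
print(proj(c,[.4785,-.3878,.09]))
cv2.imwrite('pics/w3a.png',cv2.resize(a[150:350,220:420],None,fx=3,fy=3,interpolation=cv2.INTER_CUBIC))
E
```

```text
1.9 [ 0.47870695 -0.38767188  0.12153673] [[ 9.68265891e-01 -2.49920741e-01 -8.87600495e-04]
 [-2.49920253e-01 -9.68266221e-01  6.26182079e-04]
 [-1.01592947e-03 -3.84481408e-04 -9.99999410e-01]] [ 0.45397331 -0.19342373  0.4941956 ] 0.04717659777384494
[318.98183256 215.43827841]
```

View pics/w3a.png

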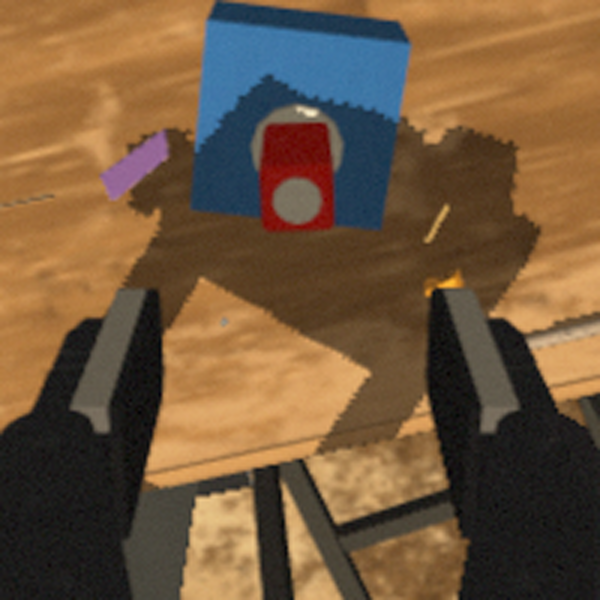

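The handle is square to the jaws. Its top centre is at about (319,216.5), within about 1 px of the prediction, so I'll descend and grip.

Call:
step_arm(series=[{"x": 0,"y": 0,"z": 0.02,"twist": 0},{"x": 0,"y": 0,"z": 0.04,"twist": 0},{"x": 0,"y": 0,"z": 0.052,"twist": 0},{"x": 0,"y": 0,"z": 0.06,"twist": 0},{"x": 0,"y": 0,"z": 0.06,"twist": 0},{"x": 0,"y": 0,"z": 0.06,"twist": 0}])

```text
time: 2.5
tcp_pos: [0.4802, -0.3878, 0.0627]
tcp_rot: [3.116, -0.394, 0.002]
ft_force: [-0.5, -0.1, -0.3]
finger_gap: 0.0472
```

```bash
python3 - <<'E'
from h import *
c=snap('wrist','w4'); st=status.read_state(); print(st['time'],st['tcp_pos'],st['ft_force'],st['finger_gap'])
a=c['image'][:,:,::-1]
cv2.imwrite('pics/w4a.png',cv2.resize(a[150:400,190:450],None,fx=2.3,fy=2.3,interpolation=cv2.INTER_CUBIC))
E
```

```text
2.55 [ 0.48036886 -0.38793357  0.06300592] [-1.81736624 -0.05348884  0.64536418] 0.046824339187153424
```

View pics/w4a.png

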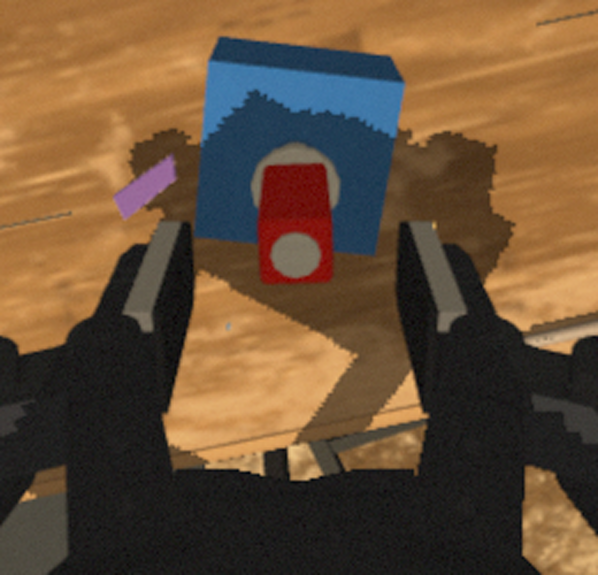

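Call:
step_arm(series=[{"x": -0.0015,"y": 0,"z": 0.002,"twist": 0},{"x": -0.0015,"y": 0,"z": 0.002,"twist": 0}])

```text
time: 2.75
tcp_pos: [0.4783, -0.3869, 0.0602]
tcp_rot: [3.116, -0.393, 0.001]
ft_force: [-0.3, 0.9, 0.8]
finger_gap: 0.0472
```

Call:
step_arm(series=[{"x": 0,"y": 0,"z": 0,"twist": 0},{"x": 0,"y": 0,"z": 0,"twist": 0},{"x": 0,"y": 0,"z": 0,"twist": 0},{"x": 0,"y": 0,"z": 0,"twist": 0},{"x": 0,"y": 0,"z": 0,"twist": 0},{"x": 0,"y": 0,"z": 0,"twist": 0}], claw=1, squeeze=70)

```text
time: 3.35
tcp_pos: [0.4788, -0.3874, 0.0607]
tcp_rot: [3.116, -0.393, 0.002]
ft_force: [0.1, -0.1, 6.0]
finger_gap: 0.0002
```

```bash
python3 - <<'E'
from h import *
c=snap('wrist','w5'); st=status.read_state(); print(st['time'],st['tcp_pos'],st['ft_force'],st['moment'],st['finger_gap'])
a=c['image'][:,:,::-1]
cv2.imwrite('pics/w5a.png',cv2.resize(a[150:400,190:450],None,fx=2.3,fy=2.3,interpolation=cv2.INTER_CUBIC))
E
```

```text
3.4 [ 0.47885417 -0.38740744  0.06069418] [0.54303709 0.9470849  5.45693767] [ 0.06754889  0.01682051 -0.02240863] -9.99857559905554e-05
```

View pics/w5a.png

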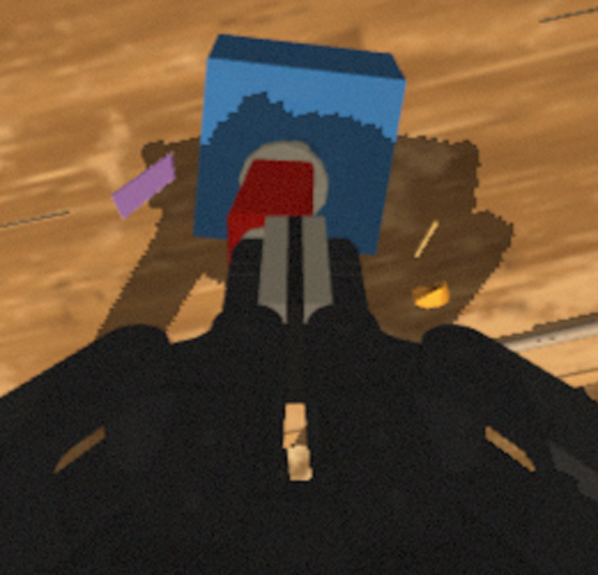

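The jaws shut on air: the gap reads 0, and the handle sits beyond the finger pads at about (270,190) in the crop, looking tilted. Before doing anything else I'll compare the camera geometry with where the finger tips appear.

```bash
python3 - <<'E'
from h import *
for f in ['w3','w4','w5']:
    c=load(f); R=cv2.Rodrigues(np.array(c['rvec']))[0]; C=-R.T@c['tvec']
    print(f,'C',C,[ (nm,proj(c,X).round(1)) for nm,X in [('htop',[.4785,-.3878,.09]),('collar',[.4785,-.3878,.054])]])
# tool points in w5
st=status.read_state(); Rt=cv2.Rodrigues(st['tcp_rot'])[0]; c=load('w5'); C=-cv2.Rodrigues(np.array(c['rvec']))[0].T@c['tvec']
print('cam in tool',Rt.T@(C-st['tcp_pos']))
for p in [(0,0,0),(0,0,-.019),(0.011,0,0),(-.011,0,0),(.011,0,-.019),(0,0,-.03)]:
    print(p,proj(c,Rt@np.array(p)+st['tcp_pos']))
Z=lambda x,y:(190+(x+.5)/2.3-.5,150+(y+.5)/2.3-.5)
print('fingertips seen w5',Z(280,215),Z(280,310),'w4 handle top',Z(296,256))
E
```

```text
w3 C [ 0.55829328 -0.40810246  0.29141192] [('htop', array([319. , 215.4])), ('collar', array([318.9, 199.2]))]
w4 C [ 0.56000797 -0.40822522  0.23456753] [('htop', array([318.8, 259.1])), ('collar', array([318.6, 231.2]))]
w5 C [ 0.55864637 -0.40780539  0.23260557] [('htop', array([318.8, 258.8])), ('collar', array([318.6, 230.6]))]
cam in tool [ 8.26261637e-02  1.07593594e-04 -1.71782727e-01]
(0, 0, 0) [317.88934398 234.69308613]
(0, 0, -0.019) [317.88204921 249.20865072]
(0.011, 0, 0) [317.87433147 218.5819408 ]
(-0.011, 0, 0) [317.90380608 250.21354295]
(0.011, 0, -0.019) [317.8652722  231.67468871]
(0, 0, -0.03) [317.87707981 259.09707265]
fingertips seen w5 (311.45652173913044, 243.19565217391306) (311.45652173913044, 284.5) w4 handle top (318.4130434782609, 261.0217391304348)
```

View pics/w5.png

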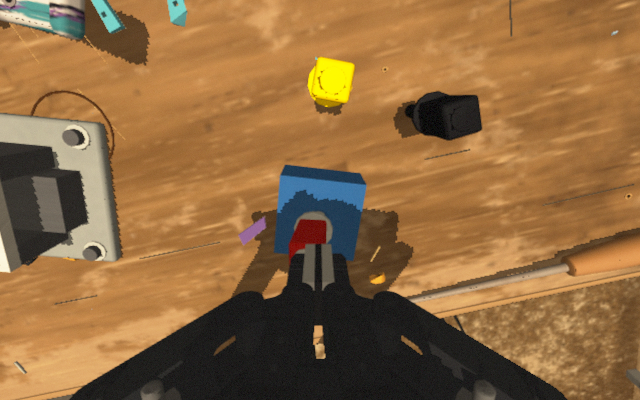

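```bash
python3 - <<'E'
from h import *
a=snap('scene','s5')['image'][:,:,::-1]; b=snap('top','t5')['image'][:,:,::-1]
cv2.imwrite('pics/s5a.png',np.hstack([cv2.resize(a[140:240,330:430],None,fx=4,fy=4,interpolation=cv2.INTER_CUBIC),cv2.resize(b[190:290,350:450],None,fx=4,fy=4,interpolation=cv2.INTER_CUBIC)]))
E
```

```text
(no output)
```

View pics/s5a.png

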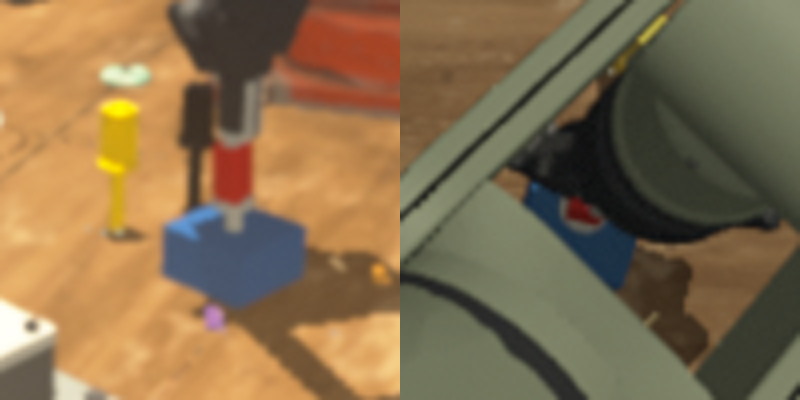

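The scene view shows the shut finger tips standing on top of the handle, with +5.5 N upward. So the real tips are about 30 mm behind the reported TCP, and the wrist image agrees (tips at row 243 where the TCP model predicts 219). I'll lift, reopen and check the finger geometry.

Call:
step_arm(series=[{"x": 0,"y": 0,"z": -0.01,"twist": 0},{"x": 0,"y": 0,"z": -0.02,"twist": 0},{"x": 0,"y": 0,"z": -0.02,"twist": 0}])

```text
time: 3.8
tcp_pos: [0.4792, -0.3877, 0.0817]
tcp_rot: [3.115, -0.393, 0.004]
ft_force: [0.2, 0.1, 0.3]
finger_gap: 0.0002
```

```bash
python3 - <<'E'
from h import *
c=snap('wrist','w6'); s=snap('scene','s6');st=status.read_state(); print(st['time'],st['tcp_pos'],st['ft_force'],st['finger_gap'])
a=c['image'][:,:,::-1];b=s['image'][:,:,::-1]
cv2.imwrite('pics/w6a.png',np.hstack([cv2.resize(a[190:315,260:385],None,fx=3.2,fy=3.2,interpolation=cv2.INTER_CUBIC),cv2.resize(b[140:240,330:430],None,fx=4,fy=4,interpolation=cv2.INTER_CUBIC)]))
Rt=cv2.Rodrigues(st['tcp_rot'])[0]
for z in (0,-.02,-.03,-.04): print(z,[proj(k,Rt@np.array((.011,0,z))+st['tcp_pos']).round(1) for k in (c,s)])
E
```

```text
3.9 [ 0.47838364 -0.38692262  0.08021048] [0.88128114 0.36099667 0.0179872 ] -0.00010160379558721911
0 [array([316.9, 219.1]), array([385.8, 177.3])]
-0.02 [array([316.8, 232.8]), array([386.3, 169.3])]
-0.03 [array([316.8, 240.9]), array([386.5, 165.3])]
-0.04 [array([316.8, 250. ]), array([386.7, 161.2])]
```

View pics/w6a.png

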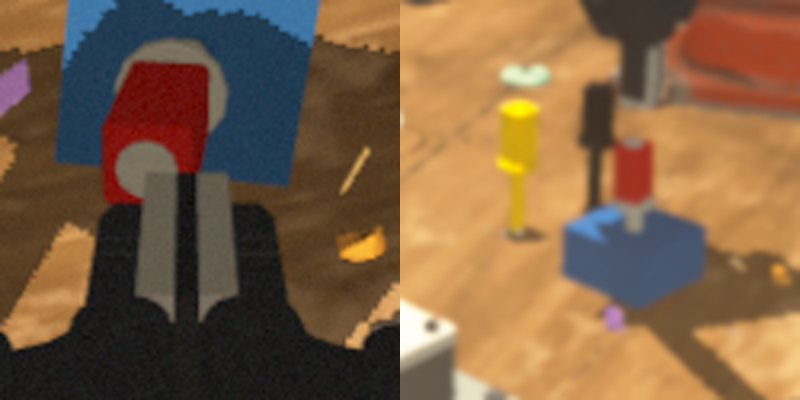

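Both views put the tips 28–33 mm behind the reported TCP. The pin now leans slightly left in its hole, with the handle top at about row 241, column 306. I'll open, shift over the handle and descend in stages.

Call:
step_arm(series=[{"x": 0,"y": 0,"z": -0.01,"twist": 0},{"x": 0,"y": 0,"z": -0.01,"twist": 0},{"x": 0,"y": 0,"z": -0.01,"twist": 0},{"x": 0,"y": 0,"z": -0.01,"twist": 0}], claw=-0.15)

```text
time: 4.3
tcp_pos: [0.4782, -0.3866, 0.0896]
tcp_rot: [-3.117, 0.393, 0.0]
ft_force: [0.4, -0.4, 0.1]
finger_gap: 0.0489
```

```bash
python3 - <<'E'
from h import *
c=snap('wrist','w7'); st=status.read_state(); print(st['time'],st['tcp_pos'],st['ft_force'],st['finger_gap'])
a=c['image'][:,:,::-1]
cv2.imwrite('pics/w7a.png',cv2.resize(a[180:305,240:395],None,fx=5,fy=5,interpolation=cv2.INTER_CUBIC))
E
```

```text
4.35 [ 0.47808307 -0.38662966  0.08953136] [ 0.3460633  -0.52066321  0.01448307] 0.04888792010755666
```

View pics/w7a.png

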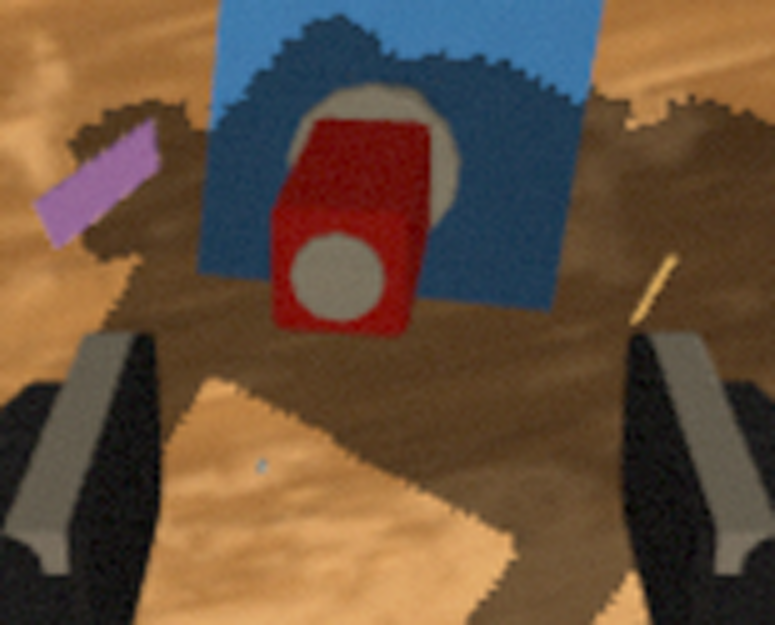

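```bash
python3 - <<'E'
from h import *
c=load('w7'); Z=lambda x,y:(240+(x+.5)/5-.5,180+(y+.5)/5-.5)
print(proj(c,[.4785,-.3878,.09]),Z(340,268))
q=[onz(c,Z(*p),.09) for p in [(274,210),(424,210),(405,335),(277,325)]];print(np.array(q),np.mean(q,0))
print('axis offset', np.mean(q,0)-[.4785,-.3878], [np.degrees(np.arctan2(*(q[i+1]-q[i])[::-1])) for i in range(3)])
E
```

```text
[319.52231821 234.07345937] (307.6, 233.2)
[[ 0.49064275 -0.37481055]
 [ 0.48600213 -0.3928427 ]
 [ 0.46978803 -0.38628366]
 [ 0.47523749 -0.37082404]] [ 0.4804176  -0.38119024]
axis offset [0.0019176  0.00660976] [np.float64(-104.43204095539555), np.float64(157.9753503214495), np.float64(70.58260130259903)]
```

Call:
step_arm(series=[{"x": 0.001,"y": 0.001,"z": 0.015,"twist": 0},{"x": 0.001,"y": 0.001,"z": 0.03,"twist": 0},{"x": 0.001,"y": 0.001,"z": 0.04,"twist": 0},{"x": 0.001,"y": 0.001,"z": 0.04,"twist": 0}])

```text
time: 4.75
tcp_pos: [0.477, -0.3859, 0.0462]
tcp_rot: [-3.113, 0.393, 0.008]
ft_force: [-0.1, -0.3, -0.9]
finger_gap: 0.0491
```

Call:
step_arm(series=[{"x": 0,"y": 0,"z": 0.006,"twist": 0},{"x": 0,"y": 0,"z": 0.012,"twist": 0},{"x": 0,"y": 0,"z": 0.012,"twist": 0}])

```text
time: 5.05
tcp_pos: [0.4786, -0.3875, 0.0369]
tcp_rot: [-3.116, 0.393, 0.002]
ft_force: [0.4, 0.8, -0.8]
finger_gap: 0.0492
```

```bash
python3 - <<'E'
from h import *
c=snap('wrist','w8'); s=snap('scene','s8');st=status.read_state(); print(st['time'],st['tcp_pos'],st['ft_force'],st['finger_gap'])
a=c['image'][:,:,::-1];b=s['image'][:,:,::-1]
cv2.imwrite('pics/w8a.png',np.hstack([cv2.resize(a[210:360,245:395],None,fx=2.66667,fy=2.66667,interpolation=cv2.INTER_CUBIC)[:400,:400],cv2.resize(b[140:240,330:430],None,fx=4,fy=4,interpolation=cv2.INTER_CUBIC)]))
E
```

```text
5.15 [ 0.47907278 -0.38804125  0.03787541] [ 0.83461291  0.91563668 -1.13606215] 0.04885569534599765
```

View pics/w8a.png

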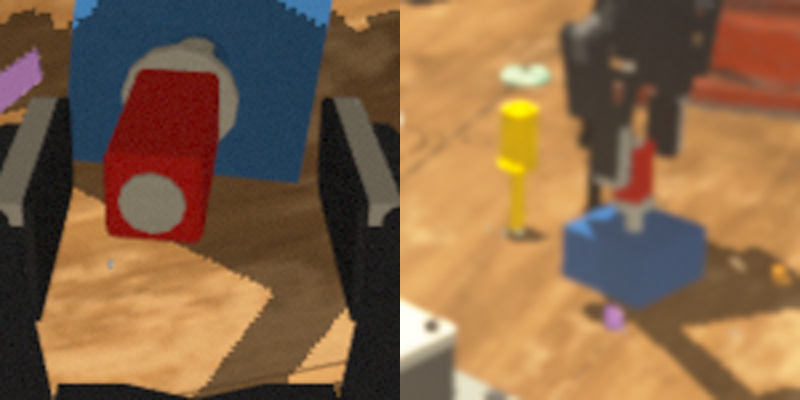

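Call:
step_arm(series=[{"x": 0,"y": 0,"z": 0.004,"twist": 0},{"x": 0,"y": 0,"z": 0.008,"twist": 0},{"x": 0,"y": 0,"z": 0.008,"twist": 0}])

```text
time: 5.45
tcp_pos: [0.4785, -0.3875, 0.0291]
tcp_rot: [-3.116, 0.393, 0.002]
ft_force: [0.6, 0.6, -0.8]
finger_gap: 0.0493
```

Call:
step_arm(series=[{"x": 0,"y": 0,"z": 0,"twist": 0},{"x": 0,"y": 0,"z": 0,"twist": 0},{"x": 0,"y": 0,"z": 0,"twist": 0},{"x": 0,"y": 0,"z": 0,"twist": 0},{"x": 0,"y": 0,"z": 0,"twist": 0}], claw=1, squeeze=70)

```text
time: 5.95
tcp_pos: [0.4792, -0.3882, 0.0301]
tcp_rot: [3.117, -0.394, 0.001]
ft_force: [-0.6, -0.4, 1.0]
finger_gap: 0.0167
```

```bash
python3 - <<'E'
from h import *
c=snap('wrist','w9'); s=snap('scene','s9');st=status.read_state(); print(st['time'],st['tcp_pos'],st['ft_force'],st['moment'],st['finger_gap'])
a=c['image'][:,:,::-1];b=s['image'][:,:,::-1]
cv2.imwrite('pics/w9a.png',np.hstack([cv2.resize(a[210:360,245:395],None,fx=2.66667,fy=2.66667,interpolation=cv2.INTER_CUBIC)[:400,:400],cv2.resize(b[140:240,330:430],None,fx=4,fy=4,interpolation=cv2.INTER_CUBIC)]))
E
```

```text
6.05 [ 0.47917496 -0.38817999  0.03008365] [ 3.29699465e-01 -1.31003944e-03  1.33537228e+00] [-0.02430752 -0.01260095  0.00288674] 0.016853403814163868
```

View pics/w9a.png

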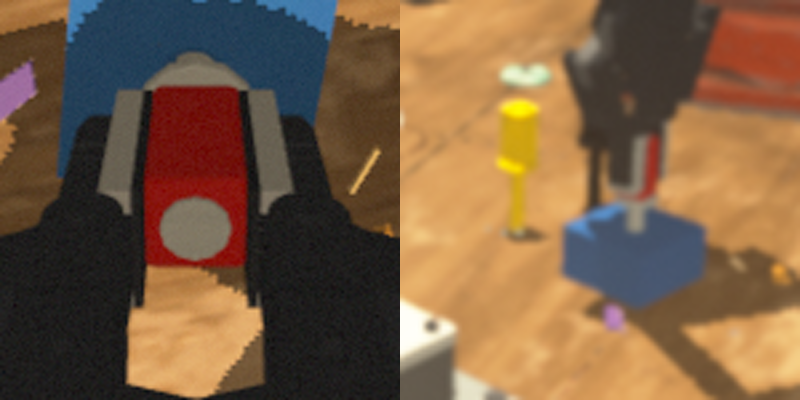

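The gap is 17 mm and the handle is square and centred between the pads. Lifting straight up.

Call:
step_arm(series=[{"x": 0,"y": 0,"z": -0.005,"twist": 0},{"x": 0,"y": 0,"z": -0.015,"twist": 0},{"x": 0,"y": 0,"z": -0.03,"twist": 0},{"x": 0,"y": 0,"z": -0.05,"twist": 0},{"x": 0,"y": 0,"z": -0.075,"twist": 0},{"x": 0,"y": 0,"z": -0.095,"twist": 0},{"x": 0,"y": 0,"z": -0.1,"twist": 0},{"x": 0,"y": 0,"z": -0.1,"twist": 0}])

```text
time: 6.85
tcp_pos: [0.4797, -0.3888, 0.1318]
tcp_rot: [3.115, -0.393, 0.004]
ft_force: [-0.1, -0.7, -1.2]
finger_gap: 0.0168
```

```bash
python3 - <<'E'
from h import *
c=snap('wrist','w10'); s=snap('scene','s10');st=status.read_state(); print(st['time'],st['tcp_pos'],st['tcp_rot'],st['ft_force'],st['moment'],st['finger_gap'])
a=c['image'][:,:,::-1];b=s['image'][:,:,::-1]
cv2.imwrite('pics/w10a.png',np.hstack([cv2.resize(a[210:360,245:395],None,fx=2.66667,fy=2.66667,interpolation=cv2.INTER_CUBIC)[:400,:400],cv2.resize(b[120:220,330:430],None,fx=4,fy=4,interpolation=cv2.INTER_CUBIC)]))
R=cv2.Rodrigues(st['tcp_rot'])[0]
d=np.array([.561-st['tcp_pos'][0],-.136-st['tcp_pos'][1],0]);print(R.T@d, np.degrees(np.arctan2(R[1,1],R[0,1])))
E
```

```text
6.95 [ 0.47842591 -0.38744619  0.12906376] [-3.11591710e+00  3.93442541e-01  1.85866482e-03] [-0.55351131 -0.32759753 -1.09637129] [-0.00614147  0.02515755 -0.0424867 ] 0.017252680045093827
[ 1.74794514e-02 -2.64079724e-01  1.82851772e-04] -104.39317527079801
```

View pics/w10a.png

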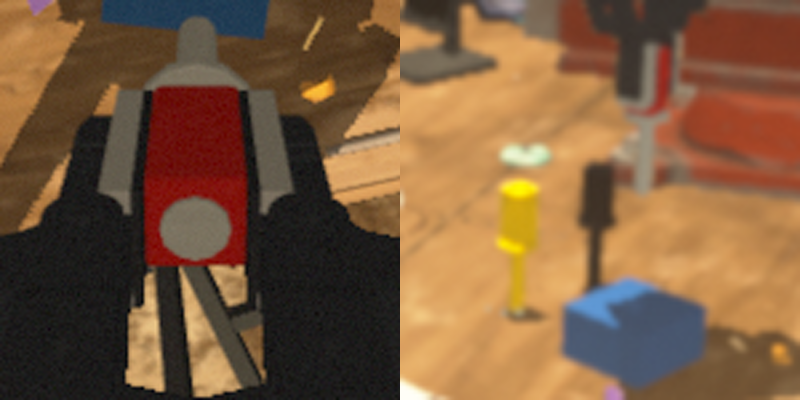

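The pin is out and held upright, with the shank in line with the tool axis at column 318. Moving to just robot-side of the slot for a close look.

Call:
step_arm(series=[{"x": -0.002,"y": -0.025,"z": 0,"twist": 0.02},{"x": -0.005,"y": -0.065,"z": 0,"twist": 0.04},{"x": -0.008,"y": -0.105,"z": 0,"twist": 0.06},{"x": -0.011,"y": -0.145,"z": 0,"twist": 0.08},{"x": -0.014,"y": -0.185,"z": 0,"twist": 0.094},{"x": -0.016,"y": -0.225,"z": 0,"twist": 0.094},{"x": -0.0175,"y": -0.254,"z": 0,"twist": 0.094},{"x": -0.0175,"y": -0.264,"z": 0,"twist": 0.094}])

```text
time: 7.75
tcp_pos: [0.5265, -0.1245, 0.128]
tcp_rot: [-3.094, 0.534, 0.006]
ft_force: [-0.0, -0.1, -1.0]
finger_gap: 0.017
```

Call:
step_arm(series=[{"x": 0,"y": 0,"z": 0,"twist": 0},{"x": 0,"y": 0,"z": 0,"twist": 0},{"x": 0,"y": 0,"z": 0,"twist": 0}])

```text
time: 8.05
tcp_pos: [0.5273, -0.1293, 0.1294]
tcp_rot: [3.094, -0.542, -0.001]
ft_force: [0.4, -0.1, -1.6]
finger_gap: 0.0168
```

```bash
python3 - <<'E'
from h import *
c=snap('wrist','w11');st=status.read_state(); print(st['time'],st['tcp_pos'],st['tcp_rot'],st['ft_force'],st['finger_gap'])
a=c['image'][:,:,::-1]
cv2.imwrite('pics/w11a.png',cv2.resize(a[110:320,200:440],None,fx=3.3,fy=2.8,interpolation=cv2.INTER_CUBIC))
R=cv2.Rodrigues(st['tcp_rot'])[0]
for x in (-.005,0,.005): print(x,[proj(c,R@np.array([x,0,z])+st['tcp_pos']).round(1) for z in(-.06,.026)])
print([proj(c,[.561,-.136,.06])])
E
```

```text
8.1 [ 0.52739214 -0.12929507  0.12955226] [ 3.09409182e+00 -5.42410897e-01 -5.58574736e-04] [ 1.16513701 -0.46608884 -1.19313252] 0.01753067371069602
-0.005 [array([317.9, 303.5]), array([317.9, 225.2])]
0 [array([317.9, 294.1]), array([317.9, 218.8])]
0.005 [array([317.9, 284.4]), array([317.9, 212.3])]
[array([311.5824554 , 159.63523406])]
```

View pics/w11a.png

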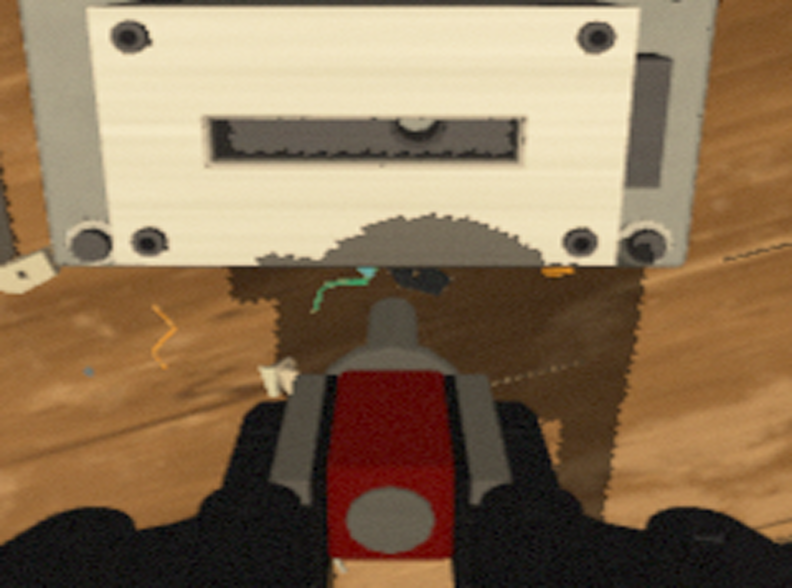

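The close view shows the fixture square to the tool. The slot's corners are at about (205–524, 117–165) in the crop, and the lit rim of the hidden hole is visible through it at about (417,125), right of centre. I'll compute from these.

```bash
python3 - <<'E'
from h import *
c=load('w11');c2=load('w2');st=status.read_state()
Z=lambda x,y:(200+(x+.5)/3.3-.5,110+(y+.5)/2.8-.5); Y=lambda x,y:((x+.5)/4-.5,95+(y+.5)/4-.5)
e=[onz(c,Z(*p),.06) for p in [(205,117),(524,117),(524,163),(207,165)]]
L=(e[0]+e[3])/2;R=(e[1]+e[2])/2;ang=lambda v:np.degrees(np.arctan2(v[1],v[0]))
m=(L+R)/2
print('slot',m,np.linalg.norm(L-R),np.linalg.norm(e[0]-e[3]),np.linalg.norm(e[1]-e[2]),ang(R-L),ang(e[1]-e[0]),ang(e[2]-e[3]))
s=[onz(c,Z(*p),.064) for p in [(129,37),(596,37),(581,242),(148,242)]]
print('screws',np.mean(s,0),ang(s[1]-s[0]),ang(s[2]-s[3]),np.linalg.norm(s[1]-s[0]),np.linalg.norm(s[1]-s[2]))
for a,b in [((129,37),None),((596,37),(413,187)),((581,242),(460,407)),((148,242),(55,399))]:
    if b: print('tri screw',tri(c,Z(*a),c2,Y(*b)))
Rt=cv2.Rodrigues(st['tcp_rot'])[0]
sl=np.mean([m,np.mean(s,0)],0)
for nm,X in [('slot',m),('scr',np.mean(s,0)),('hole',onz(c,Z(417,125),.032)),('holeL',onz(c,Z(392,120),.032)),('holeR',onz(c,Z(441,120),.032))]:
    d=Rt.T@(np.r_[X,0]-np.r_[st['tcp_pos'][:2],0]); print(nm,X,'tool',d.round(4))
print('toolx ang',ang(Rt[:2,1]))
E
```

```text
slot [ 0.56113871 -0.1348949 ] 0.07852539418448849 0.014148615614092091 0.01355827288194743 -109.70440146946244 -109.92286109367822 -109.48855759298387
screws [ 0.56120849 -0.1346526 ] -109.92147808480816 -109.92520106452434 0.10901552397674868 0.05943172703780131
tri screw [ 0.57025342 -0.19645478  0.06149538]
tri screw [ 0.51385332 -0.17619337  0.06159649]
tri screw [ 0.55162704 -0.07226067  0.06138753]
slot [ 0.56113871 -0.1348949 ] tool [ 0.0336 -0.0062 -0.    ]
scr [ 0.56120849 -0.1346526 ] tool [ 0.0336 -0.0065 -0.    ]
hole [ 0.55598858 -0.14747031] tool [ 0.0331  0.0074 -0.    ]
holeL [ 0.55984656 -0.14158313] tool [ 0.0347  0.0005 -0.    ]
holeR [ 0.5552814  -0.15417848] tool [ 0.0347  0.0139 -0.    ]
toolx ang -109.88643857289179
```

The slot centre is at tool (33.6, −6.3) mm and slot and screws agree on the angle. The hole appears about 13.6 mm towards −y from the slot centre. The pin axis is at about (−0.8, +0.3) mm in the tool frame. I'll enter the slot about 10 mm short of the hole and feel towards it, stopping first just above the cover.

Call:
step_arm(series=[{"x": 0.01,"y": -0.001,"z": 0,"twist": 0},{"x": 0.022,"y": -0.002,"z": 0.005,"twist": 0},{"x": 0.032,"y": -0.003,"z": 0.013,"twist": 0},{"x": 0.0344,"y": -0.0033,"z": 0.025,"twist": 0},{"x": 0.0344,"y": -0.0033,"z": 0.031,"twist": 0},{"x": 0.0344,"y": -0.0033,"z": 0.031,"twist": 0},{"x": 0.0344,"y": -0.0033,"z": 0.031,"twist": 0}])

```text
time: 8.8
tcp_pos: [0.5605, -0.1361, 0.0981]
tcp_rot: [-3.095, 0.539, 0.003]
ft_force: [-0.4, -0.5, -1.5]
finger_gap: 0.017
```

```bash
python3 - <<'E'
from h import *
c=snap('wrist','w12');st=status.read_state(); print(st['time'],st['tcp_pos'],st['tcp_rot'],st['ft_force'],st['finger_gap'])
a=c['image'][:,:,::-1]
cv2.imwrite('pics/w12a.png',cv2.resize(a[150:300,245:395],None,fx=5,fy=4,interpolation=cv2.INTER_CUBIC))
s=snap('scene','s12')['image'][:,:,::-1]
cv2.imwrite('pics/s12a.png',cv2.resize(s[150:290,250:390],None,fx=4,fy=4,interpolation=cv2.INTER_CUBIC))
E
```

```text
8.85 [ 0.56091654 -0.13629152  0.09870916] [-3.09487012e+00  5.39332314e-01  4.78102207e-04] [ 1.06201452 -0.06147655 -0.50175979] 0.017063744515782724
```

View pics/w12a.png

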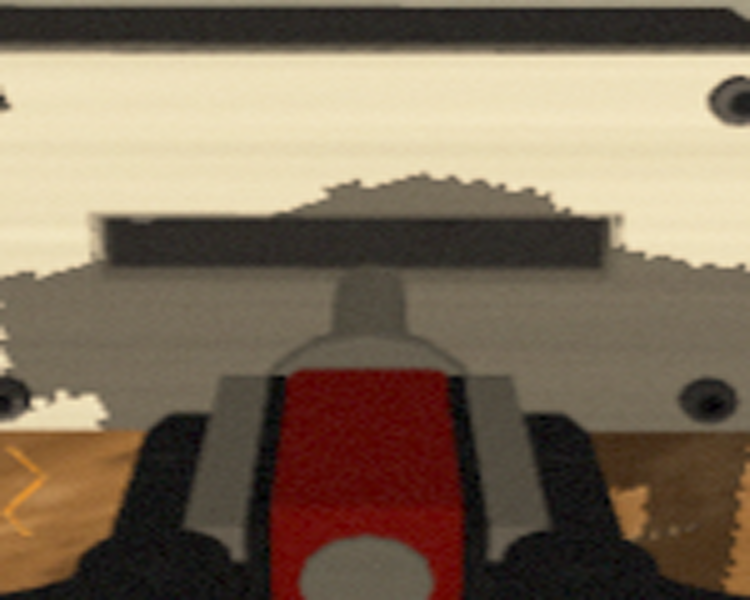

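View pics/s12a.png

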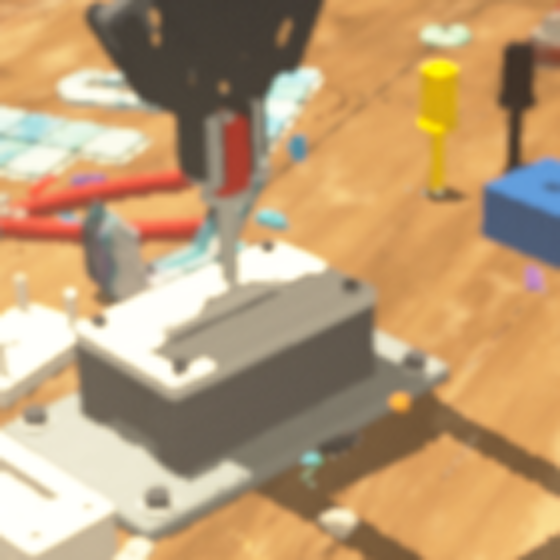

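```bash
python3 - <<'E'
from h import *
c=load('w12');s=load('s12');st=status.read_state()
Z=lambda x,y:(245+(x+.5)/5-.5,150+(y+.5)/4-.5)
e=np.array([onz(c,Z(*p),.06) for p in [(102,214),(612,214),(607,268),(104,268)]])
Rt=cv2.Rodrigues(st['tcp_rot'])[0]
m=e.mean(0);print(m,np.linalg.norm(e[1]-e[0]),np.linalg.norm(e[0]-e[3]))
print('slot in tool',Rt.T@np.r_[m-st['tcp_pos'][:2],0])
for z in(-.06,.026): print([proj(c,Rt@np.array([x,0,z])+st['tcp_pos']).round(1) for x in (-.002,0,.002)])
print('top centre seen',Z(367,582),'tip top seen',Z(370,268))
# scene consistency
print('scene proj slot',proj(s,[.5612,-.1348,.06]),'tip pred',proj(s,Rt@np.array([-.0008,.0003,.026])+st['tcp_pos']),'seen',250+231/4,150+288/4)
E
```

```text
[ 0.56297935 -0.13536562] 0.0758757280669113 0.010842904960362134
slot in tool [ 1.29810717e-03 -1.62373044e-03  6.18664438e-07]
[array([318. , 298.1]), array([318. , 294.2]), array([318. , 290.4])]
[array([318. , 220.9]), array([318. , 218.3]), array([318. , 215.7])]
top centre seen (318.0, 295.125) tip top seen (318.6, 216.625)
scene proj slot [306.9932917  226.66388585] tip pred [307.55668284 220.42650149] seen 307.75 222.0
```

Slot and pin agree to within about 1 mm in x, so I'll shift +0.7 mm and lower gently into the slot.

Call:
step_arm(series=[{"x": 0.0007,"y": 0,"z": 0.003,"twist": 0},{"x": 0.0007,"y": 0,"z": 0.007,"twist": 0},{"x": 0.0007,"y": 0,"z": 0.01,"twist": 0},{"x": 0.0007,"y": 0,"z": 0.012,"twist": 0},{"x": 0.0007,"y": 0,"z": 0.014,"twist": 0},{"x": 0.0007,"y": 0,"z": 0.014,"twist": 0}])

```text
time: 9.5
tcp_pos: [0.5615, -0.1366, 0.0843]
tcp_rot: [-3.095, 0.54, 0.001]
ft_force: [-0.0, 1.0, -0.4]
finger_gap: 0.0167
```

```bash
python3 - <<'E'
from h import *
c=snap('wrist','w13');st=status.read_state(); print(st['time'],st['tcp_pos'],st['tcp_rot'],st['ft_force'],st['finger_gap'])
a=c['image'][:,:,::-1]
cv2.imwrite('pics/w13a.png',cv2.resize(a[160:280,265:375],None,fx=6,fy=5,interpolation=cv2.INTER_CUBIC))
E
```

```text
9.55 [ 0.56164151 -0.13663296  0.08456063] [-3.09479341e+00  5.39548747e-01  6.80726513e-04] [-0.33897366  0.61032669 -1.0539409 ] 0.017012276700229433
```

View pics/w13a.png

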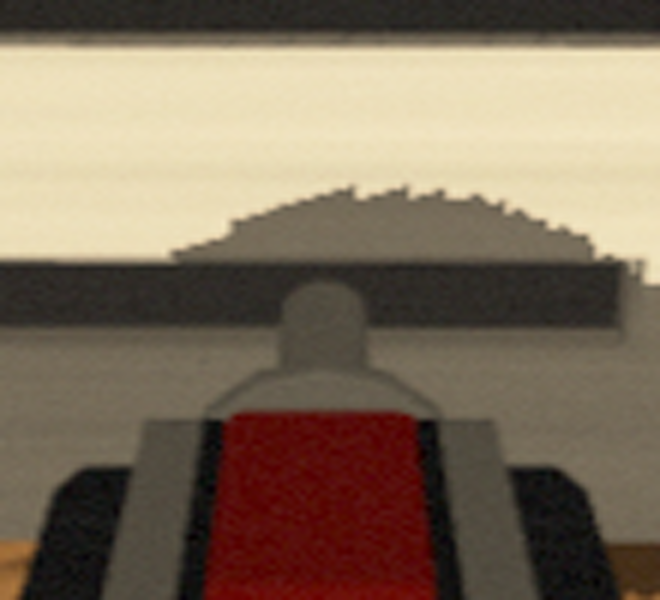

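```bash
python3 - <<'E'
from h import *
c=load('w13');st=status.read_state();Rt=cv2.Rodrigues(st['tcp_rot'])[0]
Z=lambda x,y:(265+(x+.5)/6-.5,160+(y+.5)/5-.5)
for r in (263,325,342):
    print(r, (Rt.T@(np.r_[onz(c,Z(325,r),.06),.06]-st['tcp_pos'])).round(4))
# tip silhouette for pin x0
import itertools
for x0 in (-.002,-.0008,0,.001):
    rows=[]
    for th in np.linspace(0,2*np.pi,60):
        for r,z in((.0028,.026),(.005,.023)):
            rows.append(proj(c,Rt@np.array([x0+r*np.cos(th),r*np.sin(th),z])+st['tcp_pos'])[1])
    print(x0,min(rows),'seen',Z(325,281)[1])
E
```

```text
263 [0.0055 0.0006 0.0246]
325 [-0.0039  0.0006  0.0246]
342 [-0.0066  0.0006  0.0246]
-0.002 216.4013972523858 seen 215.8
-0.0008 214.80916493904857 seen 215.8
0 213.7444115734673 seen 215.8
0.001 212.40977959039654 seen 215.8
```

Call:
step_arm(series=[{"x": 0.0004,"y": 0,"z": 0.003,"twist": 0},{"x": 0.0004,"y": 0,"z": 0.006,"twist": 0},{"x": 0.0004,"y": 0,"z": 0.009,"twist": 0},{"x": 0.0004,"y": 0,"z": 0.012,"twist": 0},{"x": 0.0004,"y": 0,"z": 0.014,"twist": 0}])

```text
time: 10.05
tcp_pos: [0.5619, -0.1367, 0.0703]
tcp_rot: [-3.095, 0.54, 0.001]
ft_force: [-0.2, 0.4, -1.8]
finger_gap: 0.0171
```

Call:
step_arm(series=[{"x": 0,"y": 0,"z": 0.003,"twist": 0},{"x": 0,"y": 0,"z": 0.006,"twist": 0},{"x": 0,"y": 0,"z": 0.007,"twist": 0},{"x": 0,"y": 0,"z": 0.007,"twist": 0}])

```text
time: 10.45
tcp_pos: [0.562, -0.1368, 0.0635]
tcp_rot: [-3.095, 0.54, 0.001]
ft_force: [0.1, -0.4, -1.0]
finger_gap: 0.0172
```

Call:
step_arm(series=[{"x": 0,"y": 0,"z": 0.001,"twist": 0},{"x": 0,"y": 0,"z": 0.002,"twist": 0},{"x": 0,"y": 0,"z": 0.003,"twist": 0},{"x": 0,"y": 0,"z": 0.0035,"twist": 0}])

```text
time: 10.85
tcp_pos: [0.5621, -0.1368, 0.0602]
tcp_rot: [-3.095, 0.54, 0.0]
ft_force: [-0.4, 0.1, -0.8]
finger_gap: 0.017
```

Call:
step_arm(series=[{"x": 0,"y": 0,"z": 0.001,"twist": 0},{"x": 0,"y": 0,"z": 0.001,"twist": 0}])

```text
time: 11.05
tcp_pos: [0.562, -0.1368, 0.0591]
tcp_rot: [-3.095, 0.539, 0.001]
ft_force: [-0.2, 0.3, -1.0]
finger_gap: 0.0171
```

Call:
step_arm(series=[{"x": 0,"y": 0,"z": 0.0007,"twist": 0},{"x": 0,"y": 0,"z": 0.0007,"twist": 0}])

```text
time: 11.25
tcp_pos: [0.5621, -0.1368, 0.0585]
tcp_rot: [-3.095, 0.54, 0.0]
ft_force: [-0.8, 0.5, -1.4]
finger_gap: 0.0171
```

Call:
step_arm(series=[{"x": 0,"y": 0,"z": 0.0007,"twist": 0},{"x": 0,"y": 0,"z": 0.0007,"twist": 0}])

```text
time: 11.45
tcp_pos: [0.5623, -0.1369, 0.0581]
tcp_rot: [3.095, -0.54, 0.0]
ft_force: [0.0, 0.5, 0.1]
finger_gap: 0.0173
```

Call:
step_arm(series=[{"x": 0,"y": 0,"z": 0.0005,"twist": 0},{"x": 0,"y": 0,"z": 0.0005,"twist": 0}])

```text
time: 11.65
tcp_pos: [0.5624, -0.1369, 0.058]
tcp_rot: [3.095, -0.539, 0.001]
ft_force: [-1.9, 0.7, 3.5]
finger_gap: 0.0171
```

Light contact is made: about 4.7 N above baseline at TCP z 0.0580, which matches a slide top at 32 mm. Now feeling along the slot towards the hole.

Call:
step_arm(series=[{"x": 0,"y": 0.001,"z": 0,"twist": 0},{"x": 0,"y": 0.002,"z": 0,"twist": 0},{"x": 0,"y": 0.003,"z": 0,"twist": 0},{"x": 0,"y": 0.004,"z": 0,"twist": 0}])

```text
time: 12.05
tcp_pos: [0.5617, -0.1403, 0.0579]
tcp_rot: [-3.094, 0.539, -0.003]
ft_force: [1.2, 4.1, 5.6]
finger_gap: 0.0167
```

Call:
step_arm(series=[{"x": 0,"y": 0.001,"z": 0,"twist": 0},{"x": 0,"y": 0.002,"z": 0,"twist": 0}])

```text
time: 12.25
tcp_pos: [0.5609, -0.1424, 0.0579]
tcp_rot: [-3.094, 0.54, -0.003]
ft_force: [1.3, 5.3, 5.4]
finger_gap: 0.017
```

Call:
step_arm(series=[{"x": 0,"y": 0.001,"z": 0,"twist": 0},{"x": 0,"y": 0.0015,"z": 0,"twist": 0}])

```text
time: 12.45
tcp_pos: [0.5601, -0.1442, 0.0576]
tcp_rot: [3.095, -0.54, 0.002]
ft_force: [1.2, 3.2, 4.4]
finger_gap: 0.0169
```

Call:
step_arm(series=[{"x": 0,"y": 0.0005,"z": 0,"twist": 0},{"x": 0,"y": 0.001,"z": 0,"twist": 0}])

```text
time: 12.65
tcp_pos: [0.5584, -0.1456, 0.0567]
tcp_rot: [3.093, -0.538, -0.003]
ft_force: [-1.0, -1.1, -0.9]
finger_gap: 0.0171
```

Call:
step_arm(series=[{"x": 0,"y": 0.0005,"z": 0,"twist": 0},{"x": 0,"y": 0.001,"z": 0,"twist": 0}])

```text
time: 12.85
tcp_pos: [0.5575, -0.1461, 0.0561]
tcp_rot: [3.094, -0.54, -0.005]
ft_force: [0.1, -0.4, -0.3]
finger_gap: 0.017
```

Call:
step_arm(series=[{"x": 0,"y": 0.0005,"z": 0,"twist": 0},{"x": 0,"y": 0.001,"z": 0,"twist": 0}])

```text
time: 13.05
tcp_pos: [0.558, -0.1468, 0.0569]
tcp_rot: [3.095, -0.54, -0.002]
ft_force: [0.5, 0.7, -1.6]
finger_gap: 0.0167
```

The force fell to baseline and z dropped: the tip is in the hole's chamfer. I'll go 1.5 mm further, where the hole centre was seen, and lower gently.

Call:
step_arm(series=[{"x": 0,"y": 0.0008,"z": 0,"twist": 0},{"x": 0,"y": 0.0015,"z": 0,"twist": 0},{"x": 0,"y": 0.0015,"z": 0,"twist": 0}])

```text
time: 13.35
tcp_pos: [0.5581, -0.1483, 0.0574]
tcp_rot: [3.095, -0.54, 0.0]
ft_force: [0.8, -0.4, -0.7]
finger_gap: 0.0171
```

Call:
step_arm(series=[{"x": 0,"y": 0,"z": 0.0007,"twist": 0},{"x": 0,"y": 0,"z": 0.0015,"twist": 0},{"x": 0,"y": 0,"z": 0.0015,"twist": 0}])

```text
time: 13.65
tcp_pos: [0.558, -0.148, 0.0557]
tcp_rot: [-3.095, 0.539, 0.001]
ft_force: [1.2, 0.2, -1.7]
finger_gap: 0.0169
```

Call:
step_arm(series=[{"x": 0,"y": 0,"z": 0.0007,"twist": 0},{"x": 0,"y": 0,"z": 0.001,"twist": 0}])

```text
time: 13.85
tcp_pos: [0.5581, -0.1481, 0.0548]
tcp_rot: [3.095, -0.539, -0.0]
ft_force: [-0.3, -0.2, -1.3]
finger_gap: 0.0173
```

Call:
step_arm(series=[{"x": 0,"y": 0,"z": 0.001,"twist": 0},{"x": 0,"y": 0,"z": 0.002,"twist": 0},{"x": 0,"y": 0,"z": 0.002,"twist": 0}])

```text
time: 14.15
tcp_pos: [0.5579, -0.148, 0.0526]
tcp_rot: [-3.095, 0.54, 0.001]
ft_force: [-0.4, 0.1, -1.1]
finger_gap: 0.0167
```

Call:
step_arm(series=[{"x": 0,"y": 0,"z": 0.001,"twist": 0},{"x": 0,"y": 0,"z": 0.002,"twist": 0},{"x": 0,"y": 0,"z": 0.002,"twist": 0}])

```text
time: 14.45
tcp_pos: [0.5579, -0.1481, 0.0507]
tcp_rot: [-3.095, 0.54, 0.001]
ft_force: [0.1, 0.6, -1.4]
finger_gap: 0.0167
```

Call:
step_arm(series=[{"x": 0,"y": 0,"z": 0.0015,"twist": 0},{"x": 0,"y": 0,"z": 0.003,"twist": 0},{"x": 0,"y": 0,"z": 0.003,"twist": 0}])

```text
time: 14.75
tcp_pos: [0.5578, -0.148, 0.0475]
tcp_rot: [-3.095, 0.54, 0.001]
ft_force: [-0.7, 0.5, -1.1]
finger_gap: 0.017
```

Call:
step_arm(series=[{"x": 0,"y": 0,"z": 0.0015,"twist": 0},{"x": 0,"y": 0,"z": 0.003,"twist": 0},{"x": 0,"y": 0,"z": 0.0045,"twist": 0},{"x": 0,"y": 0,"z": 0.0045,"twist": 0}])

```text
time: 15.15
tcp_pos: [0.5579, -0.148, 0.0431]
tcp_rot: [-3.095, 0.539, 0.001]
ft_force: [-0.2, -0.4, -1.1]
finger_gap: 0.017
```

Call:
step_arm(series=[{"x": 0,"y": 0,"z": 0.001,"twist": 0},{"x": 0,"y": 0,"z": 0.0015,"twist": 0}])

```text
time: 15.35
tcp_pos: [0.5581, -0.1481, 0.0418]
tcp_rot: [3.095, -0.54, 0.0]
ft_force: [0.5, 0.0, -0.9]
finger_gap: 0.0168
```

Call:
step_arm(series=[{"x": 0,"y": 0,"z": 0.0007,"twist": 0},{"x": 0,"y": 0,"z": 0.001,"twist": 0}])

```text
time: 15.55
tcp_pos: [0.5581, -0.1481, 0.0408]
tcp_rot: [-3.095, 0.54, 0.0]
ft_force: [0.1, 0.4, -1.2]
finger_gap: 0.0171
```

Call:
step_arm(series=[{"x": 0,"y": 0,"z": 0.0006,"twist": 0},{"x": 0,"y": 0,"z": 0.0006,"twist": 0}])

```text
time: 15.75
tcp_pos: [0.5582, -0.1482, 0.0403]
tcp_rot: [3.095, -0.54, 0.0]
ft_force: [1.0, -0.2, -0.7]
finger_gap: 0.0171
```

Call:
step_arm(series=[{"x": 0,"y": 0,"z": 0.0005,"twist": 0},{"x": 0,"y": 0,"z": 0.0005,"twist": 0}])

```text
time: 15.95
tcp_pos: [0.5582, -0.1481, 0.0402]
tcp_rot: [3.095, -0.539, 0.0]
ft_force: [-0.9, 1.1, 2.2]
finger_gap: 0.0169
```

Call:
step_arm(series=[{"x": 0,"y": 0,"z": 0.0005,"twist": 0},{"x": 0,"y": 0,"z": 0.0007,"twist": 0},{"x": 0,"y": 0,"z": 0.0007,"twist": 0}])

```text
time: 16.25
tcp_pos: [0.5582, -0.1482, 0.0401]
tcp_rot: [3.095, -0.539, 0.0]
ft_force: [-3.6, 1.3, 5.8]
finger_gap: 0.0168
```

```bash
python3 - <<'E'
from h import *
c=snap('wrist','w14');s=snap('scene','s14');st=status.read_state(); print(st['time'],st['tcp_pos'],st['ft_force'],st['moment'])
a=c['image'][:,:,::-1];b=s['image'][:,:,::-1]
cv2.imwrite('pics/w14a.png',np.hstack([cv2.resize(a[190:315,255:380],None,fx=3.2,fy=3.2,interpolation=cv2.INTER_CUBIC),cv2.resize(b[170:270,260:360],None,fx=4,fy=4,interpolation=cv2.INTER_CUBIC)]))
E
```

```text
16.35 [ 0.55821441 -0.14818718  0.04012522] [-2.51142768  1.44837202  7.12231625] [0.19541502 0.50176222 0.03285746]
```

View pics/w14a.png

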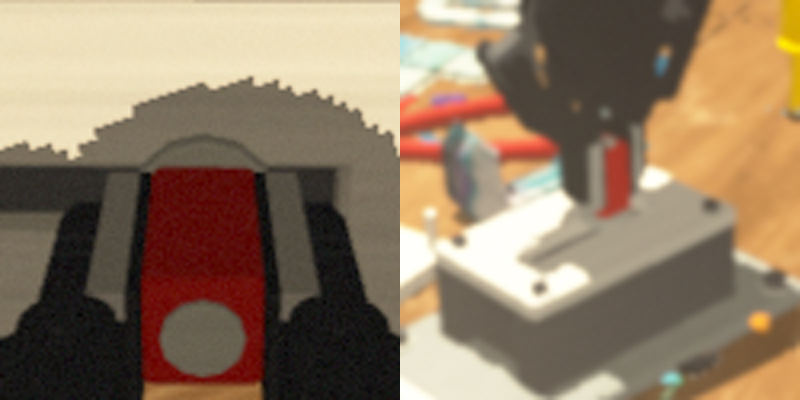

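The collar is down on the cover at TCP z 0.0401, exactly 18 mm below slide contact. I'll relieve the preload, open and retreat.

Call:
step_arm(series=[{"x": 0,"y": 0,"z": -0.0007,"twist": 0},{"x": 0,"y": 0,"z": -0.0007,"twist": 0}])

```text
time: 16.55
tcp_pos: [0.5582, -0.1482, 0.0402]
tcp_rot: [3.095, -0.539, 0.0]
ft_force: [-1.1, 0.7, 4.0]
finger_gap: 0.0165
```

Call:
step_arm(series=[{"x": 0,"y": 0,"z": 0,"twist": 0},{"x": 0,"y": 0,"z": 0,"twist": 0},{"x": 0,"y": 0,"z": 0,"twist": 0},{"x": 0,"y": 0,"z": 0,"twist": 0},{"x": 0,"y": 0,"z": 0,"twist": 0}], claw=-0.1)

```text
time: 17.05
tcp_pos: [0.5581, -0.1481, 0.0396]
tcp_rot: [-3.095, 0.54, 0.0]
ft_force: [-0.2, 0.4, -0.7]
finger_gap: 0.0469
```

Call:
step_arm(series=[{"x": 0,"y": 0,"z": -0.01,"twist": 0},{"x": 0,"y": 0,"z": -0.025,"twist": 0},{"x": 0,"y": 0,"z": -0.045,"twist": 0},{"x": 0,"y": 0,"z": -0.07,"twist": 0},{"x": 0,"y": 0,"z": -0.1,"twist": 0},{"x": 0,"y": 0,"z": -0.12,"twist": 0},{"x": 0,"y": 0,"z": -0.13,"twist": 0},{"x": 0,"y": 0,"z": -0.13,"twist": 0}])

```text
time: 17.85
tcp_pos: [0.5597, -0.1488, 0.1728]
tcp_rot: [3.094, -0.539, 0.008]
ft_force: [-0.0, -0.2, -0.1]
finger_gap: 0.047
```

```bash
python3 - <<'E'
from h import *
c=snap('wrist','w15');s=snap('scene','s15');snap('top','t15');st=status.read_state(); print(st['time'],st['tcp_pos'],st['ft_force'],st['finger_gap'])
a=c['image'][:,:,::-1];b=s['image'][:,:,::-1]
cv2.imwrite('pics/w15a.png',np.hstack([cv2.resize(a[140:300,240:400],None,fx=2.5,fy=2.5,interpolation=cv2.INTER_CUBIC),cv2.resize(b[170:270,260:360],None,fx=4,fy=4,interpolation=cv2.INTER_CUBIC)]))
b0=load('scene0')['image'][:,:,::-1]
cv2.imwrite('pics/s15b.png',np.hstack([cv2.resize(x[190:310,200:370],None,fx=2.35,fy=2.35) for x in(b0,b)]))
E
```

```text
18.0 [ 0.55719456 -0.14774928  0.16859815] [-0.14033556  0.17065536  0.1191696 ] 0.047179859955082455
```

View pics/w15a.png

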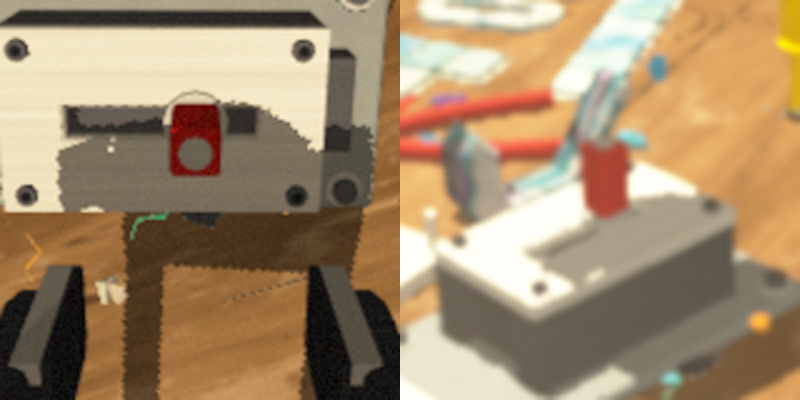

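View pics/s15b.png

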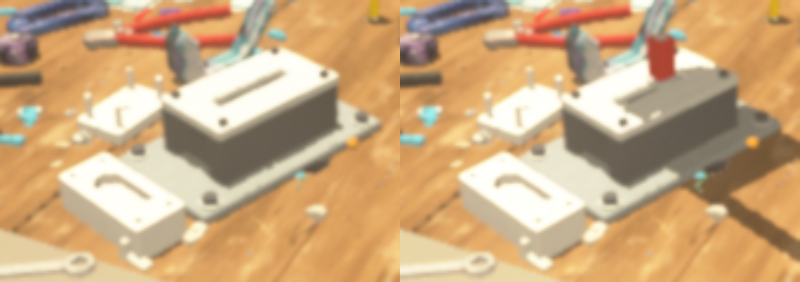

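The pin stands upright with its collar on the cover, and the moulds and hook are where they were. One height check, then I'll hand in.

```bash
python3 - <<'E'
from h import *
print(tri(load('w15'),(240+195/2.5,140+154/2.5),load('s15'),(260+206/4,170+143/4)))
job.finish_job()
E
```

```text
[ 0.55690743 -0.14786727  0.10034723]
the job is handed in; nothing more can be done
```

The mould slide is locked. The red pin is fully home in the hidden hole with its collar on the cover, released, and the job is handed in at about 18 s.

**How it went**
- **Searching for the hole:** I set the tip on the slide at about 5 N and felt roughly 9 mm along the slot until the force dropped at the hole. The wrist camera had already shown the hole near there.
- **Pushing home:** The pin went down with no resistance until the collar met the cover, exactly 18 mm below first contact with the slide. The highest push I read was about 8 N, against the limit of 35 N.

**Last checks**
- **Pin height:** The handle top measured 100.3 mm, where 100 mm is expected when fully home.
- **Pin position:** It stands upright with the gripper clear.
- **Moulds and hook:** They look unmoved compared with the first picture.

**What disagreed**
- **First grasp missed:** The real fingertips sit about 30 mm behind the reported tool point, so the jaws closed above the handle and pressed on it with about 5.5 N. This tilted the pin in its park hole. I measured the offset, gripped again lower down, and the pin came up straight.

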